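Refit the spring on the desk lamp's rod

TASK

Put the desk lamp's spring back: thread the coil spring, orange collar up, over the upright rod on the lamp base, twisting it a little each time its end turn snags on one of the rod's two cross pins instead of forcing it, until it sits fully home on the base. Then put the green cap over the rod end so that it rests flat on the spring's collar, let go, and leave the other things on the desk where they are.

Things in the scene. Friction and masses are not known exactly. Their poses are not given: they have to be found in the camera images.
- lamp_base: White round desk-lamp base, 130 mm across, 25 mm thick, fixed. Origin: centre of its underside, z up; a red switch on its top lies towards its own +x. A bare steel rod, 17 mm in diameter, stands at its centre from z 25 to z 115 (the last 7 mm taper to 9 mm), with two brass cross pins. Rod and pins cannot be turned.
- rod_tip (a point): Centre of the rod's top end, at lamp-base z 115 mm. Gives no angle.
- upper_pin (a point): Point on the rod axis at the height of the upper pin (lamp-base z 95 mm; gives no angle). The pin, 4 mm thick, sticks out to one side only, to 15.5 mm from the axis. It points at the red switch (lamp-base +x) give or take up to 50 degrees either way: not measured, to be seen or felt.
- lower_pin (a point): Point on the rod axis at the height of the lower pin (lamp-base z 65 mm; gives no angle). The pin is like the upper one and also points at the red switch give or take up to 50 degrees either way, but at an angle of its own, not that of the upper pin: to be seen or felt.
- spring: Stiff coil spring (no give by hand), 75 mm tall, 90 g, upright in the tray. Origin: centre of its foot, z up. Dark 4 mm wire, coils 43 mm across, 35 inside. The foot is one narrow flat turn (z 0 to 4), 20 mm across inside, with a 50 degree gap centred on the spring's +x: pins pass only there, within about 10 degrees; else it snags on the pin (foot at lamp-base z 97 or 67). Home: foot at z 25.
- spring_collar (a point): Centre of the top of the spring's orange collar, 75 mm above the foot. The collar is 44 mm across, 18 mm tall, with a 35 mm bore: grip it here. A white stripe on its side and top marks the spring's +x, that is the gap in the foot. The coils below it clear the rod pins. Home, this point is at lamp-base z 100 mm.
- cap: Green plastic cap, 44 mm across, 26 mm tall, 40 g, lying open side down in the tray; origin: centre of its underside, z up. A blind hole, 20 mm across and 18 mm deep, opens below. It goes over the 15 mm of rod that stick out above the home spring and rests on the orange collar (underside at lamp-base z 100 mm).
- tray: Fixed blue parts tray, 150 x 240 mm, walls 14 mm high and 4 mm thick, floor 4 mm above the desk. Origin: centre of its underside. Spring and cap stand in it about 120 mm apart along its y axis, either one on either side.
- mug: blue ceramic mug, 80 mm across, 90 mm tall, with a handle; a bystander, to be left where it is. Origin at its underside or handle.
- jar: white jar with a yellow cap, 60 mm across, 75 mm tall; a bystander, to be left where it is. Origin at its underside or handle.
- screwdriver: screwdriver lying on the desk; a bystander, to be left where it is. Origin at its underside or handle.
- mouse: black computer mouse, 100 x 60 x 34 mm, on a 3 mm thick rubber mat; a bystander, to be left where it is. Origin at its underside or handle.
- washer: flat steel washer, 24 mm across, 4 mm thick, in the tray; a bystander, to be left where it is. Origin at its underside or handle.
- spacer: black plastic spacer ring, 22 mm across, 12 mm tall, in the tray; a bystander, to be left where it is. Origin at its underside or handle.
There are look-alikes about, which are no part of the job. There is more than one size of the cap; the job needs the smallest.

How it is judged:
By the outcome, as a careful person would: the job done as asked, in the order asked, and still so for the second after the job is handed in, with the robot touching nothing.
It also fails if it takes over 72 s, if anything falls off the work surface, if the arm or the gripper's body presses on something with over 40 N, if the wrist force passes 120 N, or if a joint passes its speed limit or range.

ROBOT

A 6-joint arm with a two-finger parallel gripper is mounted at the origin on the work surface. World frame = base frame: x ahead of the robot, y to its left, z up, the work surface at z = 0. Lengths are in m, angles in rad, forces in N, time in s.
With the tool pointing down it reaches from about 0.35 to 0.925 m from the base axis. Payload 6.4 kg.
Tool frame: the origin (TCP) lies between the finger pads; the fingertips stand 17 mm ahead of it and the grasp point (between the pads) lies 2 mm behind it (manip.tcp_to_tips is the distance from the TCP to the fingertips, in m); z points along the fingers, y is the line along which they close (so a half turn about z gives the same grasp; the last joint's range is limited). The gripper opens to 85 mm and grips with 20 to 120 N. Pads are 22 mm wide; open, the fingers measure 114 mm over their backs; the gripper's body (76 mm by 85 mm) begins 54 mm behind the grasp point. The pads swing forward as they close: fully open they stand 13 mm farther back than shut.
Start: joints at [1.012, 0.245, 1.558, -0, 1.339, -0.174], TCP at [0.244, 0.602, 0.248] pointing down, gripper open.
Joint ranges: [-3.13, 3.13], [-1.02, 2.26], [0.13, 2.54], [-0.95, 4.09], [0.21, 2.88], [-2.74, 2.74]. Speed limits (rad/s): [2.57, 2.57, 3.14, 3.14, 3.14, 3.14].

INTERFACE

Orientations are given as a unit quaternion [x, y, z, w].
In Python, from plant import manip, optics gives the robot as it stands.
- The arm moves only by the tool run_rows, called after "Call:" as name(argument=value, ...) on one line, values as JSON. Schema: {"type":"object","properties":{"ticks":{"type":"array","items":{"type":"array","items":{"type":"array","items":{"type":"number"},"minItems":7,"maxItems":7},"minItems":1,"maxItems":20},"minItems":1,"maxItems":1},"grip_n":{"type":"number"},"only":{"type":"string"},"quiet":{"type":"boolean"},"lines":{"type":"string"}},"required":["ticks"],"additionalProperties":false}. ticks is a list that holds a single list of rows (three levels of brackets), with 1 to 20 rows, each of 7 numbers: dx, dy, dz in fractions of the full range, 1 being 20 cm, then a rotation vector rx, ry, rz in shares of pi rad (1.0 is pi rad), then the opening from 0.0 (shut) to 1.0 (fully open); each row shifts and turns the commanded pose from where the row before left it, along the tool's axes as they then stand; what a row does not reach is not made up. A row lasts 1/8 s, in which the tool goes at most 0.0625 m and 0.188 rad, less where a joint would pass 70% of its speed; a pose out of reach is approached as far as the arm can. The fingers move at their own pace and stop on an object; grip_n is the grip in N (left out, the last holds). Time passes only in rows, so rows that do not move let the fingers close. The tool returns the time, the measured TCP pose, the force, the opening and the grip force at its end. only (a regular expression) keeps the lines of the reply that match it, lines (a string "A,B") keeps lines A to B, and quiet returns only ok. No shift or turn number may pass 1 either way. Input that does not fit is refused with a message, and nothing moves.
- manip.get_obs(): the state, without advancing time (a new reading comes with each control period).
- optics.snapshot(name): name is "scene" or "top"; returns a dict with "frame" (480x640x3 uint8, red, green, blue), "camera_matrix" (3x3 intrinsics, pixels), "k1" (the pictures are not rectified: a ray, as slopes to the right and down, at radius r is drawn at 1 + k1 r^2 times it, then the intrinsics apply), "origin" and "rotation" of the camera in the world. Camera axes: x right, y up, looking along -z (the intrinsics and any distortion apply to the point x, -y, -z); pixel columns grow to the right and rows downward; lengths in m; the calibration is good to about 2 mm. A picture is of the moment at which its call begins. There is no depth.
- manip.sign_off(): hands the job in; it is judged then, once.
Trained networks look in a picture, given as the dict that the camera call returned (one of the last four; its "shot" number tells which), for a name from the list of things; names that differ only in an ending like _2 or _b are one class to them, and where a whole thing is asked for, a point or a joint stands for the part that bears it (a point fixed in the world has none). Each returns a list of dicts, best first, with "conf" (0 to 1); they miss things now and then, are a little off and sometimes report something else, mostly with a low value. They report only what shows in the picture. A call takes as long as a camera call. They do not tell look-alikes from the thing itself.
- optics.look_for(picture, thing): "bbox" ([centre column, centre row, width, height] in pixels, round what is visible of it).
The state is a dict: "time": time; "qpos": joint angles; "qd": joint speeds; "joint_torque": joint torques, N m; "eef_pos": TCP position; "tool_rot": TCP orientation; "force": force on the tool from outside, world axes, zero at the start; "moment": the same for the moment, N m; "grip_width": opening from 0.0 (shut) to 1.0 (fully open); "grasp_force": force on a finger pad.
Only numpy, scipy, OpenCV 4.12 (cv2) and the standard library are available. Lean on these libraries where they do the work, as an engineer would, in place of code of your own. Each camera call takes 0.05 s, during which the arm holds its last target. There are 200 camera calls.

## Working session

There is one attempt and no reset: what is moved stays moved. The work goes in short steps, Python scripts to look and compute and a tool call to move; the robot and the scene stay as the last step left them, time stands still between calls to the robot, and variables do not carry over. Pictures are saved under pics/ and viewed, at most 10 in all, crops included, and the job is handed in when it is done.

```bash
ls; mkdir -p pics; cat > h.py <<'E'
import numpy as np, cv2
from plant import manip, optics
def ray(s,u,v):
    K=np.array(s["camera_matrix"]);d=np.array([(u-K[0,2])/K[0,0],(v-K[1,2])/K[1,1]])
    p=d.copy()
    for _ in range(20): p=d/(1+s["k1"]*(p@p))
    return np.array(s["origin"]),np.array(s["rotation"])@np.array([p[0],-p[1],-1])
def atz(s,u,v,z):
    o,r=ray(s,u,v);return o+r*(z-o[2])/r[2]
def proj(s,P):
    q=np.array(s["rotation"]).T@(np.array(P)-s["origin"]);p=np.array([q[0],-q[1]])/-q[2]
    p=p*(1+s["k1"]*(p@p));K=np.array(s["camera_matrix"]);return K[0,0]*p[0]+K[0,2],K[1,1]*p[1]+K[1,2]
def save(s,n,box=None,scale=1):
    f=s["frame"]
    if box: f=f[box[1]:box[3],box[0]:box[2]]
    f=cv2.resize(f,None,fx=scale,fy=scale,interpolation=cv2.INTER_CUBIC);cv2.imwrite("pics/"+n+".png",f[:,:,::-1])
E
python3 - <<'E'
from h import *
for n in("scene","top"):
    s=optics.snapshot(n);save(s,n+"0");np.save(n+"0.npy",s,allow_pickle=True)
    print(n,s["origin"],s["rotation"],s["camera_matrix"],s["k1"])
    for t in["lamp_base","rod_tip","upper_pin","lower_pin","spring","spring_collar","cap","tray","washer"]:
        print(t,[(np.round(d["bbox"]).tolist(),round(d["conf"],2)) for d in optics.look_for(s,t)][:4])
print(manip.get_obs())
E
```

```text
pics
scene [1.29799755 0.65506558 0.93790055] [0.16060934 0.3813635  0.84056823 0.34958771] [[539.84548108   0.         326.73321597]
 [  0.         539.84548108 240.97960804]
 [  0.           0.           1.        ]] -0.16353881584682392
lamp_base [([324.0, 218.0, 49.0, 49.0], 0.61)]
rod_tip [([438.0, 374.0, 29.0, 44.0], 0.46)]
upper_pin [([321.0, 220.0, 46.0, 50.0], 0.95)]
lower_pin [([318.0, 218.0, 46.0, 51.0], 0.98), ([438.0, 374.0, 29.0, 46.0], 0.3)]
spring [([466.0, 301.0, 22.0, 36.0], 0.79)]
spring_collar [([462.0, 301.0, 20.0, 38.0], 0.56)]
cap [([391.0, 337.0, 27.0, 33.0], 0.85), ([360.0, 268.0, 26.0, 29.0], 0.77), ([417.0, 289.0, 14.0, 17.0], 0.61)]
tray [([440.0, 303.0, 117.0, 82.0], 0.78)]
washer []
top [ 0.44301579 -0.03924297  1.26942219] [-0.04345211  0.04637055  0.70877471 -0.70256679] [[571.71581048   0.         315.57845609]
 [  0.         571.71581048 234.26682383]
 [  0.           0.           1.        ]] 0.043485196081532895
lamp_base [([366.0, 281.0, 56.0, 60.0], 0.64)]
rod_tip [([365.0, 279.0, 60.0, 59.0], 0.57)]
upper_pin [([364.0, 281.0, 58.0, 62.0], 0.61),
[... 462 characters left out ...]
.0, 'qpos': array([ 1.01190449e+00,  2.45079150e-01,  1.55782450e+00, -3.55901946e-06,
        1.33870353e+00, -1.74128472e-01]), 'qd': array([-2.07095465e-03,  2.93900972e-04,  8.52316278e-05,  1.18737396e-03,
        1.37352308e-04,  1.11489295e-03]), 'joint_torque': array([-5.13859122e-04, -4.29541540e+01, -3.26420796e+01, -1.14227196e-04,
        5.91780536e-04, -2.10127915e-06]), 'eef_pos': array([0.24398334, 0.6024717 , 0.24829041]), 'tool_rot': array([ 1.91196780e-01,  9.81551726e-01, -7.40263247e-06, -9.86533004e-07]), 'force': array([-0.1297913 , -0.20254542,  0.57451989]), 'moment': array([ 0.00917179, -0.04062423,  0.03793057]), 'grasp_force': 0.0, 'grip_width': 1.002981923006386}
```

```bash
sed -i '1a from scipy.spatial.transform import Rotation as R' h.py; sed -i 's/np.array(s\["rotation"\])/R.from_quat(s["rotation"]).as_matrix()/' h.py
python3 - <<'E'
from h import *
T=np.load("top0.npy",allow_pickle=True).item()
S=np.load("scene0.npy",allow_pickle=True).item()
for n,u,v,z in[("base",366,281,.025),("collar",154,288,.079),("capA",192,206,.03),("capB",212,272,.03),("capC",277,259,.03),("tray",187,284,.01)]:
    p=atz(T,u,v,z);print(n,p,proj(S,p))
E
```

```text
base [ 0.49881616 -0.15364923  0.025     ] (np.float64(321.24513920307794), np.float64(218.8275520137154))
collar [0.48616929 0.28969802 0.079     ] (np.float64(464.85396823706657), np.float64(285.50667043876086))
capA [0.66620887 0.22535396 0.03      ] (np.float64(389.6735602844251), np.float64(328.76801419921594))
capB [0.52105843 0.17962897 0.03      ] (np.float64(414.2484895636684), np.float64(284.1168952143005))
capC [0.5479473  0.03920795 0.03      ] (np.float64(362.37924692226136), np.float64(260.88715190538494))
tray [0.49660495 0.23728538 0.01      ] (np.float64(438.8704688214884), np.float64(297.0379733802709))
```

View pics/scene0.png

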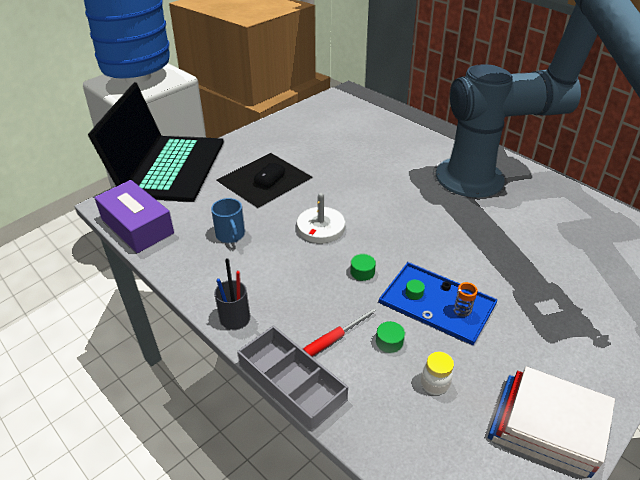

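View pics/top0.png

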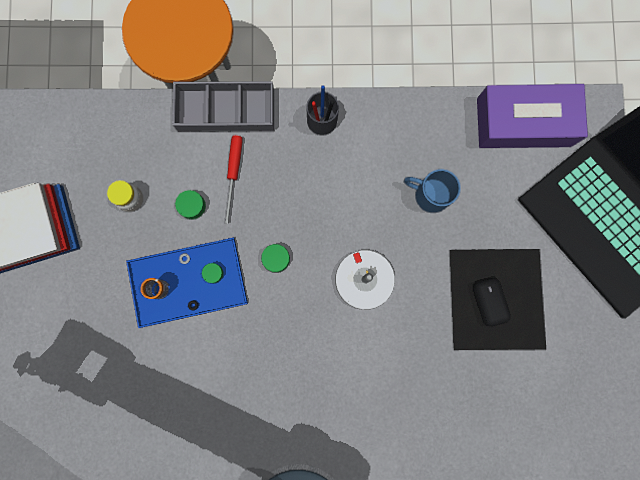

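The caps are at top-picture (212,272) in the tray, (190,204) and (276,258) on the desk. The one in the tray looks smallest and stands with the spring (152,288). I'll confirm that in one enlarged mosaic, along with the stripe and the pins.

```bash
python3 - <<'E'
from h import *
T=np.load("top0.npy",allow_pickle=True).item()["frame"]
S=np.load("scene0.npy",allow_pickle=True).item()["frame"]
c=lambda f,x,y,w:cv2.resize(f[y:y+w*3//4,x:x+w],(400,300),interpolation=cv2.INTER_CUBIC)
m=np.vstack([np.hstack([c(T,120,185,180),c(T,325,245,80)]),np.hstack([c(S,440,275,60),c(S,285,185,80)])])
cv2.imwrite("pics/m1.png",m[:,:,::-1])
E
```

```text
(no output)
```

View pics/m1.png

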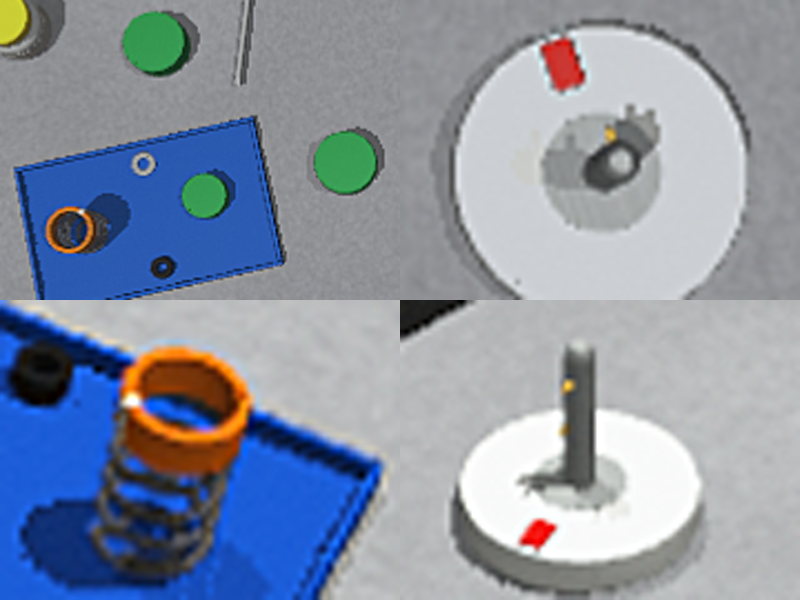

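```bash
cat > m.py <<'E'
from h import *
def mask(f,n):
    h,s,v=[a.astype(int) for a in cv2.split(cv2.cvtColor(f,cv2.COLOR_RGB2HSV))]
    return {"orange":(h>=5)&(h<=18)&(s>150)&(v>90),"green":(h>50)&(h<75)&(s>150)&(v>80),
     "white":(s<40)&(v>170),"red":((h<4)|(h>175))&(s>170)&(v>120),"gold":(h>12)&(h<26)&(s>100)&(v>90)}[n]
def pts(s,n,c,r):
    m=mask(s["frame"],n);ys,xs=np.nonzero(m);k=np.hypot(xs-c[0],ys-c[1])<r;return np.c_[xs[k],ys[k]]
def circ(s,P,z):
    h=cv2.convexHull(P.astype(np.int32))[:,0].astype(float)
    W=np.array([atz(s,*q,z)[:2] for q in h]);c,r=cv2.minEnclosingCircle(W.astype(np.float32))
    A=np.c_[2*W,np.ones(len(W))];x=np.linalg.lstsq(A,(W**2).sum(1),rcond=None)[0]
    return x[:2],np.sqrt(x[2]+x[:2]@x[:2]),np.round(c,4)
E
python3 - <<'E'
from m import *
T=np.load("top0.npy",allow_pickle=True).item();S=np.load("scene0.npy",allow_pickle=True).item()
print("collar",circ(T,pts(T,"orange",(152,288),20),.079))
print("cap T",circ(T,pts(T,"green",(212,272),16),.030))
for c in((190,204),(276,258)):print("big",circ(T,pts(T,"green",c,22),.03)[1])
print("base T",circ(T,pts(T,"white",(365,280),36),.025)); print("base S",circ(S,pts(S,"white",(321,225),32),.025))
print("switch",atz(T,*pts(T,"red",(357,257),10).mean(0),.027),atz(S,*pts(S,"red",(312,232),10).mean(0),.027))
for s,c in((T,(366,275)),(S,(318,200))):
    g=pts(s,"gold",c,18);print("gold");[print(p,s["frame"][p[1],p[0]]) for p in g]
print("gray");g=pts(S,"orange",(466,290),18);print(g.min(0),g.max(0))
w=pts(T,"white",(152,288),14);print("stripe T",w,[atz(T,*p,.079)[:2] for p in w]);w=pts(S,"white",(461,295),8);print("stripe S",w,[atz(S,*p,.079)[:2] for p in w])
E
```

```text
collar (array([0.48634661, 0.29559493]), np.float64(0.021362348575748), array([0.4863, 0.2957]))
cap T (array([0.51967327, 0.18069272]), np.float64(0.020937256961895058), array([0.5197, 0.1807]))
big 0.02947141439545138
big 0.02955047236095332
base T (array([ 0.50279861, -0.15119977]), np.float64(0.06327245461767698), array([ 0.5029, -0.1513]))
base S (array([ 0.51185057, -0.14145545]), np.float64(0.11248211166365393), array([ 0.5117, -0.1423]))
switch [ 0.55033508 -0.13531986  0.027     ] [ 0.55429236 -0.13199826  0.027     ]
gold
[366 271] [213 177  82]
[367 271] [197 159  58]
[366 272] [191 159  90]
[367 272] [213 182  76]
gold
[318 201] [222 183  82]
[319 201] [156 130  73]
[317 202] [173 146 102]
[318 202] [252 203  63]
[319 202] [166 136  69]
[318 203] [119  94  54]
[318 210] [99 76 33]
[317 211] [172 147  84]
[318 211] [95 76 43]
gray
[458 282] [477 300]
stripe T [[155 280]
 [156 280]
 [157 280]] [array([0.50262347, 0.28811922]), array([0.50260134, 0.28606672]), array([0.50257924, 0.28401394])]
stripe S [[458 290]
 [459 290]
 [460 290]] [array([0.50872594, 0.28650008]), array([0.50714575, 0.2881172 ]), array([0.50556497, 0.28973518])]
```

```bash
python3 - <<'E'
from m import *
T=np.load("top0.npy",allow_pickle=True).item();S=np.load("scene0.npy",allow_pickle=True).item()
for s,x0,x1,y0,y1 in((S,312,330,192,222),(T,356,376,264,288)):
    f=s["frame"][y0:y1,x0:x1].astype(int);print(x0,y0)
    for k,r in enumerate(f): print(y0+k,' '.join('%3d'%a for a in r[:,1]),' | ',' '.join('%3d'%a for a in r[:,0]-r[:,2]))
c=np.array([.5028,-.1512])
for s in(S,T):
    print([np.round(proj(s,[*c,z]),1) for z in(.025,.065,.095,.115)])
    for z in(.065,.095): print(z,[(a,np.round(proj(s,[*(c+.0125*np.array([np.cos(np.radians(a)),np.sin(np.radians(a))])),z])-np.array(proj(s,[*c,z])),1)) for a in range(-35,75,10)])
E
```

```text
312 192
192 180 184 185 189 188 182 181 181 188 189 184 185 185 186 187 188 186 186  |   -2  -3  -2  -2  -3  -4  -4  -3  -1   0  -4  -4  -3  -2  -7  -4  -3  -1
193 182 183 183 183 187 184 175 194 208 205 189 186 190 189 190 185 180 183  |   -1  -4  -2  -3  -3  -3  -3  -1   1   2  -2  -1  -4  -4  -4  -5  -3  -1
194 181 179 178 184 187 190 143 180 204 209 178 161 181 188 191 185 181 184  |   -1  -2  -3  -2  -4  -4  -4   0  -1   1   2   0  -4  -3  -2  -5  -4  -3
195 181 180 178 182 185 178 113 118 157 171 148 115 178 189 187 185 183 185  |   -4  -4  -3  -1  -3  -3  -3  -2   1   0   0  -1  -3  -2  -3  -2  -3  -4
196 181 180 182 183 190 154  93  97 114 124 125  98 176 189 185 187 186 190  |   -4  -3  -4  -1  -2  -3  -2   0   1   1   1   1  -4  -4  -3  -3  -3  -4
197 181 183 181 183 191 141  80  83  96 102  98  87 174 188 181 185 188 192  |   -4  -2  -2  -2  -3  -2  -1   3   2  -1   2   1  -2  -2  -4  -2  -2  -3
198 183 184 184 186 191 143  76  73  82  88  86  83 175 187 181 181 184 186  |   -3  -4  -5  -4  -4  -1  -2   0  -2   1   0   0  -2  -6  -2  -3  -2  -3
199 181 186 183 184 193 143 
[... 8209 characters left out ...]
ay([364.8, 279.2]), array([366.5, 278.2]), array([367.9, 277.5]), array([368.8, 277. ])]
0.065 [(-35, array([ 3.3, -4.9])), (-25, array([ 2.4, -5.4])), (-15, array([ 1.4, -5.8])), (-5, array([ 0.4, -5.9])), (5, array([-0.6, -5.9])), (15, array([-1.7, -5.7])), (25, array([-2.6, -5.4])), (35, array([-3.5, -4.8])), (45, array([-4.3, -4.2])), (55, array([-4.9, -3.4])), (65, array([-5.4, -2.5]))]
0.095 [(-35, array([ 3.4, -5. ])), (-25, array([ 2.5, -5.5])), (-15, array([ 1.5, -5.9])), (-5, array([ 0.4, -6.1])), (5, array([-0.7, -6.1])), (15, array([-1.7, -5.9])), (25, array([-2.7, -5.5])), (35, array([-3.6, -5. ])), (45, array([-4.4, -4.3])), (55, array([-5.1, -3.5])), (65, array([-5.6, -2.5]))]
```

```bash
cat >> m.py <<'E'
from scipy.optimize import minimize
def cyl(s,m,r,z0,z1,x0):
    # silhouette centre fit: match mask (filled hull) with projected cylinder silhouette, supersampled
    m=m.astype(np.int32);h=cv2.convexHull(m);o=m.min(0)-4;n=(m.max(0)-o+5);k=8
    f=np.zeros((n[1],n[0]),np.uint8);cv2.fillPoly(f,[h-o],1);f=f.astype(float)
    a=np.linspace(0,2*np.pi,60)
    def cost(c):
        P=np.array([proj(s,[c[0]+r*np.cos(t),c[1]+r*np.sin(t),z]) for z in(z0,z1) for t in a])
        q=((P-o+.5)*k-.5);g=np.zeros((n[1]*k,n[0]*k),np.uint8);cv2.fillConvexPoly(g,cv2.convexHull(np.round(q*16).astype(np.int32)),255,shift=4)
        g=g.reshape(n[1],k,n[0],k).mean((1,3))/255.;return ((g-f)**2).sum()
    b=minimize(cost,x0,method="Nelder-Mead",options=dict(initial_simplex=np.array(x0)+[[0,0],[.004,0],[0,.004]],xatol=1e-4,fatol=1e-3));return b.x,b.fun,f.sum()
E
python3 - <<'E'
from m import *
T=np.load("top0.npy",allow_pickle=True).item();S=np.load("scene0.npy",allow_pickle=True).item()
def om(s,c,r):return np.vstack([pts(s,"orange",c,r)])
print("collar T",cyl(T,om(T,(152,288),20),.022,.061,.079,[.486,.293]))
print("collar S",cyl(S,om(S,(466,293),20),.022,.061,.079,[.488,.293]))
print("cap T",cyl(T,pts(T,"green",(212,272),16),.022,.004,.030,[.52,.18]))
print("cap S",cyl(S,pts(S,"green",(415,289),14),.022,.004,.030,[.52,.18]))
print("base T",cyl(T,pts(T,"white",(365,280),36),.065,.0,.025,[.5,-.15]))
w=[.061,.079]
f=T["frame"][276:302,138:168].astype(int)
for k,r in enumerate(f): print(276+k,' '.join('%3d'%a for a in r[:,0]),'|',' '.join('%3d'%a for a in r[:,2]))
E
```

```text
collar T (array([0.48644365, 0.29657921]), np.float64(40.984130859375), np.float64(360.0))
collar S (array([0.48875242, 0.29934803]), np.float64(12.641357421875), np.float64(312.0))
cap T (array([0.52045017, 0.18157336]), np.float64(39.738037109375), np.float64(317.0))
cap S (array([0.52340328, 0.18376432]), np.float64(50.6005859375), np.float64(280.0))
base T (array([ 0.50313759, -0.15176718]), np.float64(100.45654296875), np.float64(2720.0))
276  41  40  38  42  44  41  41  40  40  41  36  35  34  30  34  33  36  38  39  42  43  45  34  25  25  27  26  26  29  25 | 176 176 175 176 177 176 177 176 178 179 180 181 182 181 183 180 181 179 179 179 182 183 149  97 104 107 106 107 109 108
277  39  39  41  43  43  38  38  38  35  32  35  50  54  54  55  55  45  34  32  35  39  33  20  24  28  26  28  28  27  25 | 176 175 176 177 177 176 176 180 183 184 186 191 192 194 194 193 188 185 180 181 184 150  97 105 108 108 108 107 108 107
278  41  42  41  41  42  38  33  36  45  74 116 185 215 213 212 203 154  80  58  52  33  21  21  24  24  26  26  24  27  28 | 176 177 176 176 177 177 181 186 19
[... 5043 characters left out ...]
31  31  37  41  43  37  38  32  32  27  30  34  27  32  40  38  41  42  44  43  43  42 | 180 179 177 177 178 177 180 182 185 189 193 195 199 198 200 200 202 170 177 174 140 171 197 193 190 186 182 179 178 177
300  43  43  40  43  42  42  42  40  42  40  36  34  35  34  35  36  38  38  40  40  40  43  42  41  42  42  43  43  44  42 | 182 178 176 177 177 177 177 178 179 179 180 181 182 181 183 182 183 182 184 184 183 183 182 180 179 178 178 177 178 177
301  44  42  45  40  41  43  41  43  41  42  41  40  44  39  41  41  44  45  43  42  42  45  43  44  43  44  43  42  42  44 | 185 179 179 176 177 177 176 178 177 177 178 177 179 178 177 177 178 180 178 178 178 178 178 178 177 178 177 177 177 178
```

```bash
python3 - <<'E'
from m import *
T=np.load("top0.npy",allow_pickle=True).item()
c=atz(T,150.7,287.95,.079);w=atz(T,156,280.2,.079);d=w-c;print("collar",c,np.hypot(*d[:2]),np.degrees(np.arctan2(d[1],d[0])))
sw=atz(T,*pts(T,"red",(357,257),10).mean(0),.027);b=np.array([.503,-.1515]);print("lamp yaw",np.degrees(np.arctan2(*(sw[:2]-b)[::-1])))
o=manip.get_obs();print(o["eef_pos"],R.from_quat(o["tool_rot"]).as_matrix().round(3))
f=T["frame"][262:284,198:226].astype(int)
for k,r in enumerate(f): print(262+k,' '.join('%3d'%a for a in r[:,1]))
E
```

```text
collar [0.48634776 0.29645889 0.079     ] 0.01895182727398058 -33.29563795379497
lamp yaw 18.871516720352442
[0.24398334 0.6024717  0.24829041] [[-0.927  0.375 -0.   ]
 [ 0.375  0.927 -0.   ]
 [-0.    -0.    -1.   ]]
262  88  89  89  90  90  90  91  90  87  88  84  84  90  91  92  53  47  46  50  52  53  49  52  91  94  91  89  90
263  89  89  90  89  89  89  90  88  84  90  90  96 124 124 130 108  90  78  58  46  52  54  53  52  90  93  91  89
264  89  89  90  90  90  89  88  82  90 124 164 163 162 158 160 164 167 164 112  65  52  52  55  55  52  90  92  91
265  90  90  91  90  90  88  84 100 150 164 157 156 155 156 155 157 157 160 165 143  90  47  52  54  55  53  89  93
266  88  91  91  90  88  82 102 164 159 155 154 154 153 155 155 155 156 156 157 163 167  82  43  53  55  53  52  90
267  90  90  90  89  81  84 162 159 155 152 154 153 154 155 154 155 156 155 156 158 163 144  52  43  56  55  54  51
268  90  90  90  85  83 143 162 156 155 155 154 155 155 153 155 155 155 155 154 156 158 168 120  39  54  57  55  52
269  90  91  87  73 104 165 158 154 153 156 155 156 155 155 155 156 155
[... 968 characters left out ...]
  90
278  89  90  90  87  78 118 166 154 159 156 157 158 157 157 158 158 158 157 158 160 166 141  34  51  60  95  92  90
279  91  90  91  90  84  82 139 101 163 159 157 157 157 157 159 159 159 159 162 166 162  65  45  77  96  92  91  92
280  91  90  90  91  88  71  73 156 162 163 161 159 158 158 160 160 162 164 165 156  94  43  65  95  91  91  90  90
281  90  89  91  90  91  89  74  75 117 161 162 161 162 163 163 163 162 161 121  34  45  76  94  93  91  91  92  90
282  91  91  91  89  90  91  88  73  72  92 116 147 152 161 159 141 106  71  48  56  70  93  90  91  92  90  90  93
283  91  90  90  90  91  90  91  90  91  86  73  69  58  57  60  59  69  69  81  94  92  92  92  91  90  91  91  91
```

Careful with the scale: shifts go in shares of 20 cm and turns go in shares of pi rad. That gives: -0.0424 m is -0.212, -0.0241 m is -0.1205.

Call:
run_rows(ticks=[[[-0.212, -0.1205, 0.0735, 0, 0, 0, 1], [-0.212, -0.1205, 0.0735, 0, 0, 0, 1], [-0.212, -0.1205, 0.0735, 0, 0, 0, 1], [-0.212, -0.1205, 0.0735, 0, 0, 0, 1], [-0.212, -0.1205, 0.0735, 0, 0, 0, 1], [-0.212, -0.1205, 0.0735, 0, 0, 0, 1], [-0.212, -0.1205, 0.0735, 0, 0, 0, 1], [-0.212, -0.1205, 0.0735, 0, 0, 0, 1], [0, 0, 0, 0, 0, 0, 1], [0, 0, 0, 0, 0, 0, 1]]], grip_n=40)

```text
time: 2.25
eef_pos: [0.4859, 0.2967, 0.1309]
tool_rot: [0.191, 0.982, 0.0, -0.0]
force: [0.5, 0.4, -0.2]
grip_width: 0.997
grasp_force: 0.0
```

```bash
python3 - <<'E'
from m import *
T=np.load("top0.npy",allow_pickle=True).item()
print("cap",atz(T,211.35,272.7,.03))
o=manip.get_obs();M=R.from_quat(o["tool_rot"]).as_matrix();print(o["time"],o["eef_pos"],o["qpos"].round(2),M.T@(np.array([.4863,.2965,.069])-o["eef_pos"]))
E
```

```text
cap [0.51955954 0.18100678 0.03      ]
2.25 [0.48594394 0.29671729 0.13089936] [ 0.35  0.2   1.85  0.    1.1  -0.84] [-4.19411947e-04 -8.68370493e-05  6.18992790e-02]
```

To row units: 0.16 rad is 0.0509.

Call:
run_rows(ticks=[[[0, 0, 0, 0, 0, 0.0509, 1], [0, 0, 0, 0, 0, 0.0509, 1], [0, 0, 0, 0, 0, 0.0509, 1], [0, 0, 0, 0, 0, 0.0509, 1], [0, 0, 0, 0, 0, 0.0509, 1], [0, 0, 0, 0, 0, 0, 1]]])

```text
time: 3.0
eef_pos: [0.4855, 0.2977, 0.1313]
tool_rot: [0.557, 0.831, 0.0, 0.0]
force: [-0.4, 0.4, -0.0]
grip_width: 1.0
grasp_force: 0.0
```

Call:
run_rows(ticks=[[[0, 0, 0.075, 0, 0, 0, 1], [0, 0, 0.075, 0, 0, 0, 1], [0, 0, 0.075, 0, 0, 0, 1], [0, 0, 0.075, 0, 0, 0, 1], [0, 0, 0.01, 0, 0, 0, 1], [0, 0, 0, 0, 0, 0, 0], [0, 0, 0, 0, 0, 0, 0], [0, 0, 0, 0, 0, 0, 0], [0, 0, 0, 0, 0, 0, 0], [0, 0, 0, 0, 0, 0, 0], [0, 0, 0, 0, 0, 0, 0]]], grip_n=40)

```text
time: 4.38
eef_pos: [0.4867, 0.2967, 0.0697]
tool_rot: [0.558, 0.83, 0.001, 0.001]
force: [-0.4, 0.2, 6.0]
grip_width: 0.502
grasp_force: 40.5
```

```bash
python3 - <<'E'
from m import *
o=manip.get_obs();M=R.from_quat(o["tool_rot"]).as_matrix();print(o["eef_pos"],o["qpos"].round(2),M.round(3))
for n in("scene","top"):s=optics.snapshot(n);np.save(n+"1.npy",s,allow_pickle=True)
c=lambda s,x,y,w:cv2.resize(s["frame"][y:y+w*3//4,x:x+w],(400,300),interpolation=cv2.INTER_CUBIC)
cv2.imwrite("pics/g1.png",np.hstack([c(np.load("scene1.npy",allow_pickle=True).item(),420,240,100),c(s,110,250,100)])[:,:,::-1])
E
```

```text
[0.48674976 0.29672654 0.06968981] [ 0.35  0.29  1.86 -0.    0.99 -0.04] [[-0.377  0.926  0.002]
 [ 0.926  0.377  0.001]
 [-0.     0.002 -1.   ]]
```

View pics/g1.png

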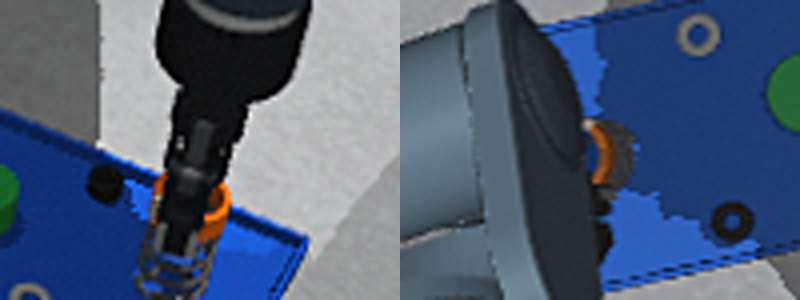

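To row units: -0.0421 m is -0.2105, -0.01534 m is -0.0767.

Call:
run_rows(ticks=[[[0, 0, -0.05, 0, 0, 0, 0], [0, 0, -0.1, 0, 0, 0, 0], [0, 0, -0.175, 0, 0, 0, 0], [0, 0, -0.175, 0, 0, 0, 0], [0, 0, -0.175, 0, 0, 0, 0], [-0.2105, -0.0767, 0, 0, 0, 0, 0], [-0.2105, -0.0767, 0, 0, 0, 0, 0], [-0.2105, -0.0767, 0, 0, 0, 0, 0], [-0.2105, -0.0767, 0, 0, 0, 0, 0], [-0.2105, -0.0767, 0, 0, 0, 0, 0], [-0.2105, -0.0767, 0, 0, 0, 0, 0], [-0.2105, -0.0767, 0, 0, 0, 0, 0], [-0.2105, -0.0767, 0, 0, 0, 0, 0], [-0.2105, -0.0767, 0, 0, 0, 0, 0], [-0.2105, -0.0767, 0, 0, 0, 0, 0], [0, 0, 0, 0, 0, 0, 0]]])

```text
time: 6.48
eef_pos: [0.5024, -0.1538, 0.2049]
tool_rot: [0.56, 0.828, -0.0, 0.001]
force: [-0.0, -0.3, -1.1]
grip_width: 0.508
grasp_force: 40.9
```

Call:
run_rows(ticks=[[[0, 0, 0, 0, 0, -0.0509, 0], [0, 0, 0, 0, 0, -0.0509, 0], [0, 0, 0, 0, 0, -0.0509, 0], [0, 0, 0, 0, 0, -0.0509, 0], [0, 0, 0, 0, 0, -0.0535, 0], [0, 0, 0, 0, 0, 0, 0], [0, 0, 0, 0, 0, 0, 0]]])

```text
time: 7.35
eef_pos: [0.5024, -0.1508, 0.204]
tool_rot: [0.188, 0.982, 0.0, 0.0]
force: [0.6, -0.3, -1.4]
grip_width: 0.505
grasp_force: 40.9
```

```bash
python3 - <<'E'
from m import *
o=manip.get_obs();M=R.from_quat(o["tool_rot"]).as_matrix();print(o["eef_pos"],o["qpos"].round(2),M.round(3),M.T@(np.array([.503,-.1515,.2])-o["eef_pos"]),o["force"],o["grip_width"])
c=lambda s,x,y,w:cv2.resize(s["frame"][y:y+w*3//4,x:x+w],(400,300),interpolation=cv2.INTER_CUBIC)
L=[]
for n,x,y in(("scene",265,135),("top",325,235)):s=optics.snapshot(n);np.save(n+"2.npy",s,allow_pickle=True);L.append(c(s,x,y,120))
cv2.imwrite("pics/g2.png",np.hstack(L)[:,:,::-1])
E
```

```text
[ 0.50237888 -0.15075431  0.20401085] [-0.51 -0.    1.92  0.    1.23 -1.7 ] [[-0.929  0.37   0.   ]
 [ 0.37   0.929  0.   ]
 [-0.     0.    -1.   ]] [-0.00085183 -0.00046374  0.004011  ] [ 0.61906735 -0.31493557 -1.40713355] 0.504658783605509
```

View pics/g2.png

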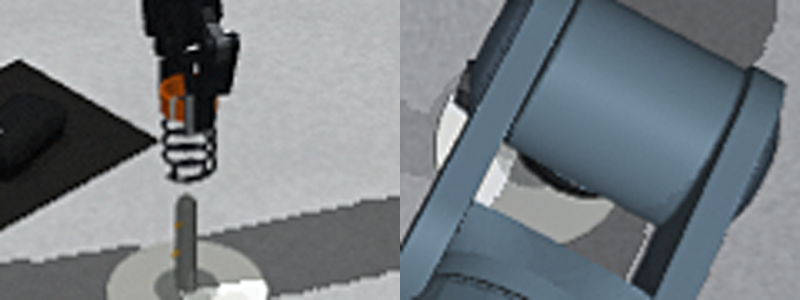

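```bash
python3 - <<'E'
from m import *
S=np.load("scene2.npy",allow_pickle=True).item()
f=S["frame"].astype(int)
for y in range(168,207): print(y,' '.join('%3d'%a for a in f[y,308:336,1]))
c=[.5024,-.1508]
print([np.round(proj(S,[*c,z]),1) for z in(.115,.14,.16,.2)])
E
```

```text
168 182 183 190 190 167  90  36  53 121  81  51  53  47  85  77  28  10  17  17  18   8  41 184 189 186 185 183 184
169 183 187 187 184 192 165  79  47 118  81  50  51  47  87  80  31  13  16  18  14   6  40 181 189 191 186 184 185
170 182 184 184 184 192 185  96  59 117  87  48  45  44  85  79  30  10  19  18  16   4  54 180 190 188 188 186 184
171 184 184 187 190 199 103  23 110 158 147 122 105  56  78  76  28  11  19  15  18   0 100 189 189 183 182 184 186
172 196 193 189 191 198  97  26 175 209 200 191 166  79  76  75  27  12  15  10   9   0 123 194 193 186 182 180 180
173 186 199 197 194 200 149  47 105 169 135  90  88  53  77  84  30   3  14  23  22  34  85 188 191 187 184 181 184
174 102 162 199 201 196 200  90   6   7   6  14  13  24  70  90  43  33  43  48  69  71  28 176 189 187 185 186 188
175  12  29 145 173 201 156  52  34 106  94  81  86  59  83 103 106 135 139  78  80  60  48 178 188 185 186 191 188
176  26  21  13  57 164 103  30 127 209 189 175 176 156 156 168 185 204 215 136  43  17  58 178 187 184 185 188 187
177  29  26  15   0 106  89  46 164 186 182 175 169 170 
[... 2816 characters left out ...]
185 181 182 187 190 191 190
202 182 184 191 188 183 182 182 184 195 128  85  79  81  82  76  51 182 191 184 188 187 186 185 186 193 197 194 195
203 182 188 188 183 183 179 184 185 198 134  78  77  84  82  78  53 180 190 184 189 194 196 198 200 165 151 153 153
204 180 184 188 183 181 183 182 190 199 138  80  74  84  83  77  54 185 197 192 198 162 155 159 162 107  84  86  89
205 183 189 187 184 184 185 188 190 199 146  79  77  84  84  81  57 144 151 149 155 104  84  87  87  93  96  99 100
206 187 190 192 187 185 186 193 192 192 137  80  75  85  82  76  62  89  88  81  83  90  94  95  98  98  97  98  99
[array([320.9, 192.8]), array([320.9, 184.9]), array([320.9, 178.4]), array([320.8, 165.1])]
```

To row units: 0.008 m is 0.04, -0.0019 m is -0.0095.

Call:
run_rows(ticks=[[[-0.0095, -0.005, 0, 0, 0, 0, 0], [0, 0, 0.04, 0, 0, 0, 0], [0, 0, 0.04, 0, 0, 0, 0], [0, 0, 0.04, 0, 0, 0, 0], [0, 0, 0, 0, 0, 0, 0], [0, 0, 0, 0, 0, 0, 0]]])

```text
time: 8.2
eef_pos: [0.5039, -0.153, 0.1797]
tool_rot: [0.187, 0.982, -0.0, 0.0]
force: [0.2, -0.9, -0.9]
grip_width: 0.506
grasp_force: 40.9
```

Call:
run_rows(ticks=[[[0, 0, 0.02, 0, 0, 0, 0], [0, 0, 0.02, 0, 0, 0, 0], [0, 0, 0, 0, 0, 0, 0], [0, 0, 0, 0, 0, 0, 0]]])

```text
time: 8.7
eef_pos: [0.5038, -0.1528, 0.1716]
tool_rot: [0.187, 0.982, 0.0, -0.0]
force: [1.1, 0.4, -0.1]
grip_width: 0.502
grasp_force: 40.9
```

```bash
python3 - <<'E'
from m import *
o=manip.get_obs();print(o["eef_pos"],o["force"],o["moment"])
S=optics.snapshot("scene");np.save("scene3.npy",S,allow_pickle=True)
f=S["frame"].astype(int)
for y in range(184,206): print(y,' '.join('%3d'%a for a in f[y,308:336,1]))
E
```

```text
[ 0.50382583 -0.15280211  0.1716422 ] [ 1.05273397  0.38491269 -0.1178457 ] [ 0.20065849 -0.08113101 -0.01620245]
184 181 182 183 191 163  78  34  63  50  18  13  26  79  83  26   1  23  26  53  40  19 182 191 184 181 183 182 185
185 181 186 186 190 189  94  26  25  32  22  11  19  59  81  52  60  69  49  68  53  28 179 190 182 182 186 187 185
186 183 185 185 194 144  47 119 138 144 137 135 133 135 132 146 160 158 113  42  14  63 180 190 184 182 183 188 187
187 185 186 183 194 114  30 151 209 185 176 170 164 167 142 184 187 211 160  55  17  88 188 190 187 182 183 179 180
188 185 184 182 188 165  66  55 144  89  70  62  60  48  39 101 106 148 102  75  46  62 181 196 186 184 181 181 177
189 183 185 183 188 207 100  13   8  11  17  44  54  38  17   9   9  24  20  86  73  27 174 188 184 186 186 181 179
190 185 
[... 1147 characters left out ...]
 192
200 184 183 183 183 182 183 190 197 184 123  69  60  68  72  68  57 180 191 188 188 185 183 179 183 185 189 191 193
201 180 182 182 184 180 182 182 185 196 129  83  82  86  84  76  56 183 191 185 185 185 183 182 179 188 191 192 189
202 183 185 188 186 181 183 182 185 197 118  81  80  83  82  77  53 183 191 188 186 186 187 185 187 192 195 196 194
203 184 186 189 184 183 182 182 185 196 132  76  79  85  83  77  55 179 188 185 190 190 196 194 201 162 154 153 153
204 182 186 188 182 183 183 181 189 198 134  74  78  86  83  77  55 187 197 191 194 198 166 157 160 105  85  86  92
205 185 188 189 185 183 184 189 192 201 140  79  76  84  84  77  56 144 151 147 151 157 102  87  87  93  97  98  98
```

To row units: 0.003 m is 0.015, 0.0025 m is 0.0125.

Call:
run_rows(ticks=[[[0, 0, 0.015, 0, 0, 0, 0], [0, 0, 0.015, 0, 0, 0, 0], [0, 0, 0.015, 0, 0, 0, 0], [0, 0, 0.0125, 0, 0, 0, 0], [0, 0, 0, 0, 0, 0, 0], [0, 0, 0, 0, 0, 0, 0]]])

```text
time: 9.5
eef_pos: [0.5036, -0.1528, 0.1598]
tool_rot: [0.187, 0.982, 0.0, -0.0]
force: [1.6, 1.0, -2.1]
grip_width: 0.504
grasp_force: 40.9
```

To row units: 0.003 m is 0.015.

Call:
run_rows(ticks=[[[0, 0, 0.015, 0, 0, 0, 0], [0, 0, 0.015, 0, 0, 0, 0], [0, 0, 0.015, 0, 0, 0, 0], [0, 0, 0, 0, 0, 0, 0]]])

```text
time: 10.0
eef_pos: [0.5036, -0.1528, 0.1507]
tool_rot: [0.187, 0.982, 0.0, -0.0]
force: [2.4, 1.5, -1.9]
grip_width: 0.505
grasp_force: 41.0
```

Call:
run_rows(ticks=[[[0, 0, 0.015, 0, 0, 0, 0], [0, 0, 0.015, 0, 0, 0, 0], [0, 0, 0.015, 0, 0, 0, 0], [0, 0, 0.015, 0, 0, 0, 0], [0, 0, 0, 0, 0, 0, 0], [0, 0, 0, 0, 0, 0, 0]]])

```text
time: 10.75
eef_pos: [0.5035, -0.1528, 0.1387]
tool_rot: [0.187, 0.982, 0.0, -0.0]
force: [1.4, 1.7, -2.5]
grip_width: 0.507
grasp_force: 40.9
```

```bash
python3 -c "
from plant import manip
o=manip.get_obs();print(o['force'],o['moment'])"
```

```text
[ 1.36515413  1.69224858 -2.51769579] [ 0.31166586 -0.42142842 -0.0133308 ]
```

To row units: 0.003 m is 0.015, 0.095 rad is 0.0302.

Call:
run_rows(ticks=[[[0, 0, 0, 0, 0, 0.0302, 0], [0, 0, 0, 0, 0, 0.0302, 0], [0, 0, 0, 0, 0, 0, 0], [0, 0, 0.015, 0, 0, 0, 0], [0, 0, 0.015, 0, 0, 0, 0], [0, 0, 0.015, 0, 0, 0, 0], [0, 0, 0, 0, 0, 0, 0], [0, 0, 0, 0, 0, 0, 0]]])

```text
time: 11.75
eef_pos: [0.5037, -0.1529, 0.13]
tool_rot: [0.28, 0.96, -0.0, -0.0]
force: [0.7, 0.3, -1.3]
grip_width: 0.503
grasp_force: 40.9
```

To row units: 0.003 m is 0.015.

Call:
run_rows(ticks=[[[0, 0, 0.015, 0, 0, 0, 0], [0, 0, 0.015, 0, 0, 0, 0], [0, 0, 0.015, 0, 0, 0, 0], [0, 0, 0.015, 0, 0, 0, 0], [0, 0, 0, 0, 0, 0, 0]]])

```text
time: 12.38
eef_pos: [0.5036, -0.1529, 0.1178]
tool_rot: [0.28, 0.96, 0.0, -0.0]
force: [0.6, 0.9, -1.6]
grip_width: 0.503
grasp_force: 40.9
```

Call:
run_rows(ticks=[[[0, 0, 0.02, 0, 0, 0, 0], [0, 0, 0.02, 0, 0, 0, 0], [0, 0, 0.02, 0, 0, 0, 0], [0, 0, 0.02, 0, 0, 0, 0], [0, 0, 0.02, 0, 0, 0, 0], [0, 0, 0, 0, 0, 0, 0]]])

```text
time: 13.12
eef_pos: [0.5035, -0.1528, 0.0977]
tool_rot: [0.28, 0.96, 0.0, -0.0]
force: [0.7, 0.5, -1.6]
grip_width: 0.507
grasp_force: 41.0
```

Call:
run_rows(ticks=[[[0, 0, 0.01, 0, 0, 0, 0], [0, 0, 0.01, 0, 0, 0, 0], [0, 0, 0.01, 0, 0, 0, 0], [0, 0, 0.0075, 0, 0, 0, 0], [0, 0, 0, 0, 0, 0, 0], [0, 0, 0, 0, 0, 0, 0]]])

```text
time: 13.88
eef_pos: [0.5039, -0.153, 0.0908]
tool_rot: [0.28, 0.96, -0.0, 0.0]
force: [-0.1, 1.1, -0.0]
grip_width: 0.506
grasp_force: 41.1
```

To row units: 0.001 m is 0.005.

Call:
run_rows(ticks=[[[0, 0, 0.005, 0, 0, 0, 0], [0, 0, 0, 0, 0, 0, 0], [0, 0, 0, 0, 0, 0, 0]]])

```text
time: 14.25
eef_pos: [0.5044, -0.1533, 0.0907]
tool_rot: [0.28, 0.96, -0.0, 0.001]
force: [-0.5, 2.0, 5.4]
grip_width: 0.502
grasp_force: 41.4
```

Call:
run_rows(ticks=[[[0, 0, 0, 0, 0, 0, 0.3], [0, 0, 0, 0, 0, 0, 0.6], [0, 0, 0, 0, 0, 0, 1], [0, 0, 0, 0, 0, 0, 1], [0, 0, 0, 0, 0, 0, 1], [0, 0, 0, 0, 0, 0, 1], [0, 0, 0, 0, 0, 0, 1]]])

```text
time: 15.12
eef_pos: [0.5038, -0.1529, 0.0897]
tool_rot: [0.28, 0.96, -0.0, 0.0]
force: [0.3, -0.4, -0.4]
grip_width: 0.998
grasp_force: 0.0
```

Call:
run_rows(ticks=[[[0, 0, -0.05, 0, 0, 0, 1], [0, 0, -0.1, 0, 0, 0, 1], [0, 0, -0.15, 0, 0, 0, 1], [0, 0, -0.2, 0, 0, 0, 1], [0, 0, -0.1, 0, 0, 0, 1], [0, 0, 0, 0, 0, 0, 1]]])

```text
time: 15.88
eef_pos: [0.5049, -0.1536, 0.2123]
tool_rot: [0.28, 0.96, -0.001, 0.002]
force: [0.4, 0.8, -0.9]
grip_width: 1.003
grasp_force: 0.0
```

```bash
python3 - <<'E'
from m import *
o=manip.get_obs();M=R.from_quat(o["tool_rot"]).as_matrix();print(M.round(3),o["qpos"].round(2),M.T@(np.array([.5196,.181,.15])-o["eef_pos"]))
E
```

```text
[[-0.844  0.537  0.004]
 [ 0.537  0.844 -0.002]
 [-0.005  0.    -1.   ]] [-0.51 -0.01  1.9   0.    1.24 -1.51] [0.16757605 0.29010048 0.06150368]
```

Careful with the scale: shifts go in shares of 20 cm and turns go in shares of pi rad. That gives: 0.03622 m is 0.1811, 0.03 m is 0.15, 0.174 rad is 0.0554.

Call:
run_rows(ticks=[[[0.1038, 0.1811, 0, 0, 0, 0, 0.75], [0.1038, 0.1811, 0, 0, 0, 0, 0.75], [0.1038, 0.1811, 0, 0, 0, 0, 0.75], [0.1038, 0.1811, 0, 0, 0, 0, 0.75], [0.1038, 0.1811, 0, 0, 0, 0, 0.75], [0.1038, 0.1811, 0, 0, 0, 0, 0.75], [0.1038, 0.1811, 0, 0, 0, 0, 0.75], [0.1038, 0.1811, 0, 0, 0, 0, 0.75], [0, 0, 0.1, 0, 0, 0.0554, 0.75], [0, 0, 0.15, 0, 0, 0.0554, 0.75], [0, 0, 0.15, 0, 0, 0.0554, 0.75], [0, 0, 0.1, 0, 0, 0.0554, 0.75], [0, 0, 0, 0, 0, 0.0554, 0.75], [0, 0, 0, 0, 0, 0, 0.75], [0, 0, 0, 0, 0, 0, 0.75]]])

```text
time: 17.75
eef_pos: [0.5191, 0.1806, 0.1094]
tool_rot: [0.657, 0.754, -0.0, -0.0]
force: [-0.5, -0.1, 0.5]
grip_width: 0.755
grasp_force: 0.0
```

```bash
python3 - <<'E'
from m import *
o=manip.get_obs();M=R.from_quat(o["tool_rot"]).as_matrix();print(M.round(3),o["qpos"].round(2),M.T@(np.array([.5203,.180,.026])-o["eef_pos"]),manip.tcp_to_tips)
c=lambda s,x,y,w:cv2.resize(s["frame"][y:y+w*3//4,x:x+w],(400,300),interpolation=cv2.INTER_CUBIC)
L=[]
for n,x,y,w in(("scene",281,165,80),("top",325,245,80),("scene",380,240,90),("top",140,220,120)):s=optics.snapshot(n);np.save(n+"4.npy",s,allow_pickle=True);L.append(c(s,x,y,w))
cv2.imwrite("pics/g4.png",np.vstack([np.hstack(L[:2]),np.hstack(L[2:])])[:,:,::-1])
E
```

```text
[[-0.136  0.991 -0.   ]
 [ 0.991  0.136 -0.   ]
 [ 0.    -0.    -1.   ]] [ 0.13  0.18  1.91  0.    1.05 -0.01] [-0.00079516  0.00115104  0.08340026] 0.017
```

View pics/g4.png

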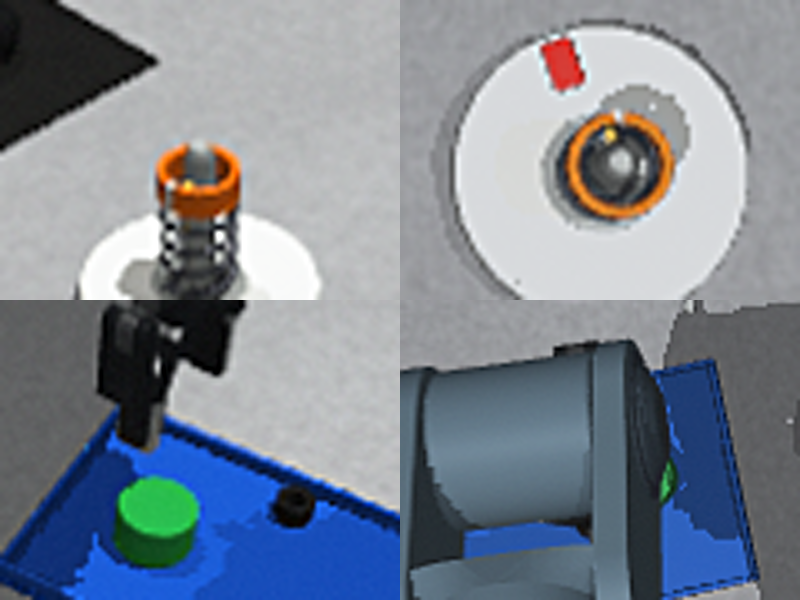

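The spring sits home around the rod, with its collar at crop (197,180) and (620,165) and about 15 mm of rod standing above it. The cap is under the gripper at crop (157,520). Now I grasp the cap.

To row units: 0.02 m is 0.1, 0.0011 m is 0.0055.

Call:
run_rows(ticks=[[[-0.004, 0.0055, 0.1, 0, 0, 0, 0.75], [0, 0, 0.1, 0, 0, 0, 0.75], [0, 0, 0.1, 0, 0, 0, 0.75], [0, 0, 0.075, 0, 0, 0, 0.75], [0, 0, 0.04, 0, 0, 0, 0.75], [0, 0, 0, 0, 0, 0, 0.75], [0, 0, 0, 0, 0, 0, 0.75]]])

```text
time: 18.82
eef_pos: [0.5211, 0.1801, 0.0274]
tool_rot: [0.658, 0.753, 0.001, 0.0]
force: [0.1, -0.0, 0.3]
grip_width: 0.754
grasp_force: 0.0
```

Call:
run_rows(ticks=[[[0, 0, 0, 0, 0, 0, 0], [0, 0, 0, 0, 0, 0, 0], [0, 0, 0, 0, 0, 0, 0], [0, 0, 0, 0, 0, 0, 0], [0, 0, 0, 0, 0, 0, 0]]], grip_n=40)

```text
time: 19.45
eef_pos: [0.5212, 0.1802, 0.0277]
tool_rot: [0.658, 0.753, 0.001, 0.0]
force: [-1.8, 0.9, 5.7]
grip_width: 0.501
grasp_force: 40.9
```

Call:
run_rows(ticks=[[[0, 0, -0.025, 0, 0, 0, 0], [0, 0, -0.1, 0, 0, 0, 0], [0, 0, -0.15, 0, 0, 0, 0], [0, 0, -0.2, 0, 0, 0, 0], [0, 0, -0.2, 0, 0, 0, 0], [0, 0, -0.1, 0, 0, 0, 0], [0, 0, 0, 0, 0, 0, 0], [0, 0, 0, 0, 0, 0, 0]]])

```text
time: 20.45
eef_pos: [0.5198, 0.1799, 0.181]
tool_rot: [0.658, 0.753, -0.0, -0.0]
force: [-0.8, 0.5, -0.7]
grip_width: 0.496
grasp_force: 40.7
```

```bash
python3 - <<'E'
from m import *
o=manip.get_obs();M=R.from_quat(o["tool_rot"]).as_matrix();print(M.round(3),M.T@(np.array([.5039,-.153,.18])-o["eef_pos"]))
E
```

```text
[[-0.134  0.991 -0.001]
 [ 0.991  0.134 -0.   ]
 [ 0.    -0.001 -1.   ]] [-0.3278257  -0.06020419  0.00107467]
```

To row units: -0.041 m is -0.205, 0.01 m is 0.05.

Call:
run_rows(ticks=[[[-0.205, -0.0376, 0, 0, 0, 0, 0], [-0.205, -0.0376, 0, 0, 0, 0, 0], [-0.205, -0.0376, 0, 0, 0, 0, 0], [-0.205, -0.0376, 0, 0, 0, 0, 0], [-0.205, -0.0376, 0, 0, 0, 0, 0], [-0.205, -0.0376, 0, 0, 0, 0, 0], [-0.205, -0.0376, 0, 0, 0, 0, 0], [-0.205, -0.0376, 0, 0, 0, 0, 0], [0, 0, 0.05, 0, 0, 0, 0], [0, 0, 0.05, 0, 0, 0, 0], [0, 0, 0.05, 0, 0, 0, 0], [0, 0, 0.025, 0, 0, 0, 0], [0, 0, 0, 0, 0, 0, 0], [0, 0, 0, 0, 0, 0, 0]]])

```text
time: 22.2
eef_pos: [0.505, -0.153, 0.1471]
tool_rot: [0.658, 0.753, 0.0, 0.0]
force: [0.2, -0.2, 0.1]
grip_width: 0.5
grasp_force: 40.7
```

```bash
python3 - <<'E'
from m import *
o=manip.get_obs();M=R.from_quat(o["tool_rot"]).as_matrix();p=o["eef_pos"];print(p,M.T@(np.array([.5039,-.153,.18])-p))
S=optics.snapshot("scene")
print("cap S",pts(S,"green",(320,185),30).min(0),pts(S,"green",(320,185),30).max(0),proj(S,[p[0],p[1],p[2]-.0235]),proj(S,[p[0],p[1],p[2]+.0025]))
save(S,"g5",(281,150,361,210),6)
E
```

```text
[ 0.50499333 -0.15296404  0.14709618] [ 9.47986404e-05 -1.06753242e-03 -3.29045534e-02]
cap S [318 179] [322 188] (np.float64(319.61051612472454), np.float64(190.1587483305546)) (np.float64(319.5598298281734), np.float64(181.85500077579204))
```

View pics/g5.png

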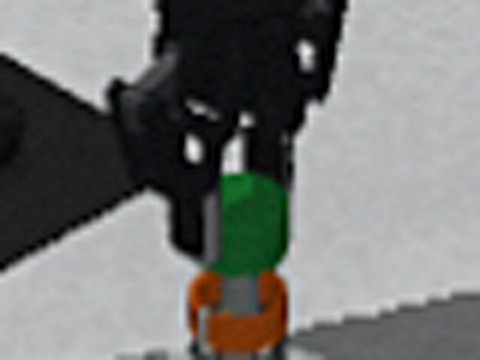

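To row units: 0.004 m is 0.02, -0.0008 m is -0.004.

Call:
run_rows(ticks=[[[0, -0.004, 0.02, 0, 0, 0, 0], [0, 0, 0.02, 0, 0, 0, 0], [0, 0, 0.015, 0, 0, 0, 0], [0, 0, 0.015, 0, 0, 0, 0], [0, 0, 0, 0, 0, 0, 0]]])

```text
time: 22.88
eef_pos: [0.5037, -0.1531, 0.1323]
tool_rot: [0.658, 0.753, -0.0, -0.0]
force: [-0.4, 1.7, -0.1]
grip_width: 0.498
grasp_force: 40.7
```

Call:
run_rows(ticks=[[[0, 0, 0.015, 0, 0, 0, 0], [0, 0, 0.015, 0, 0, 0, 0], [0, 0, 0.01, 0, 0, 0, 0], [0, 0, 0, 0, 0, 0, 0], [0, 0, 0, 0, 0, 0, 0]]])

```text
time: 23.5
eef_pos: [0.5039, -0.1531, 0.1246]
tool_rot: [0.658, 0.753, 0.0, -0.0]
force: [1.7, 0.8, -1.1]
grip_width: 0.497
grasp_force: 40.7
```

Over the rod with no resistance. I'll go the last millimetre or so to contact.

To row units: 0.001 m is 0.005.

Call:
run_rows(ticks=[[[0, 0, 0.005, 0, 0, 0, 0], [0, 0, 0.005, 0, 0, 0, 0], [0, 0, 0, 0, 0, 0, 0], [0, 0, 0, 0, 0, 0, 0]]])

```text
time: 24.0
eef_pos: [0.5043, -0.1535, 0.1236]
tool_rot: [0.658, 0.753, -0.0, 0.0]
force: [-0.4, 0.7, 5.9]
grip_width: 0.5
grasp_force: 41.2
```

Contact at the expected height. Release, withdraw and check.

To row units: 0.05 m is 0.25, -0.04 m is -0.2.

Call:
run_rows(ticks=[[[0, 0, 0, 0, 0, 0, 0.2], [0, 0, 0, 0, 0, 0, 0.6], [0, 0, 0, 0, 0, 0, 0.9], [0, 0, 0, 0, 0, 0, 0.9], [0, 0, 0, 0, 0, 0, 0.9], [0, 0, -0.05, 0, 0, 0, 0.9], [0, 0, -0.15, 0, 0, 0, 0.9], [0, 0, -0.2, 0, 0, 0, 0.9], [0, 0, -0.2, 0, 0, 0, 0.9], [0.25, 0, 0, 0, 0, 0, 0.9], [0.25, 0, 0, 0, 0, 0, 0.9], [0.25, 0, 0, 0, 0, 0, 0.9], [0.25, 0, 0, 0, 0, 0, 0.9], [0, 0, 0, 0, 0, 0, 0.9], [0, 0, 0, 0, 0, 0, 0.9]]])

```text
time: 25.88
eef_pos: [0.4774, 0.0448, 0.2433]
tool_rot: [0.658, 0.753, 0.0, 0.001]
force: [0.1, -0.3, -0.1]
grip_width: 0.898
grasp_force: 0.0
```

```bash
python3 - <<'E'
from m import *
c=lambda s,x,y,w:cv2.resize(s["frame"][y:y+w*3//4,x:x+w],(400,300),interpolation=cv2.INTER_CUBIC)
S=optics.snapshot("scene");T=optics.snapshot("top")
cv2.imwrite("pics/g6.png",np.vstack([np.hstack([c(S,281,165,80),c(T,325,245,80)]),np.hstack([c(S,180,120,320),c(T,80,80,420)])])[:,:,::-1])
E
```

```text
(no output)
```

View pics/g6.png

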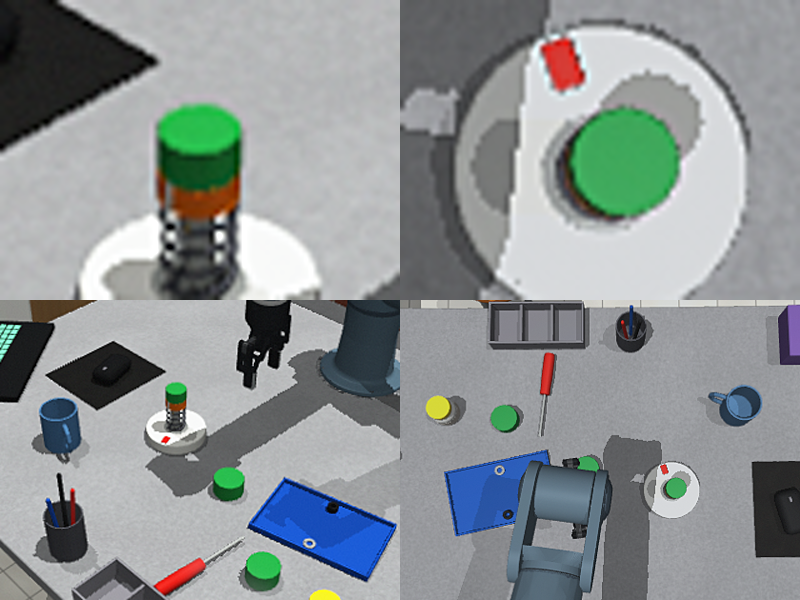

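The cap rests flat on the collar (crop (198,145)), the spring is home, and nothing else has moved.

```bash
python3 -c "
from plant import manip
print(manip.sign_off())"
```

```text
the job is handed in; nothing more can be done
None
```

The job is handed in at about 26 s: the spring is fully home on the lamp base, the smallest green cap rests flat on its collar, and the other things look unmoved in the final pictures.

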